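# Pop a mounted specimen out of its spring ejector and trap it

### The job

Press the flat release key of the specimen ejector down with one finger and keep it down, and with the other finger trap the round black specimen that the spring kicks out along the lane, while it is still wholly on the deck. Only touch the specimen: do not pinch, lift or tip it, do not force it out without the key, and leave the other things where they stand. Finish while holding: one finger still keeping the key down, the other still stopping the specimen, out of its parking place and at rest, against the push of the spring.

Things in the scene. Friction and masses are not known exactly. Their poses are not given: they have to be found in the camera images.
- ejector: Specimen ejector, fixed: aluminium block, its level top (the deck) 30 mm above the table. Origin on the table under the parked specimen's centre; z up; the specimen pops out along -x. In its frame it spans x -58 to 110, y -30 to 92 mm. The lane along y 0 is 33 mm wide, between rails 5 mm thick and 6 mm high (x -55 to 23). A housing at x 85 to 109, y -28 to 28 rises 40 mm above the deck.
- front_edge (a point): Middle of the lane's end on the front edge of the deck (ejector's x -58 mm, y 0, height 30): the specimen drops off here if not stopped.
- kicker_face (a point): Centre of the face of the spring kicker, a steel plate 26 mm wide, top 20 mm above the deck, right behind the specimen (15.6 mm from its centre). It pushes the specimen along the ejector's -x with about 3 N, falling to 2 N, over up to 60 mm. Moves with the kicker.
- gate_top (a point): Top centre of the gate, a steel lip 26 mm wide, 4 mm thick, 5 mm higher than the deck, right in front of the parked specimen (ejector's x -17.6 mm). Part of the release key: sinks with it.
- specimen_center (a point): Centre of the specimen: a loose upright cylinder of black resin with a small steel face on top, 30 mm across, 25 mm high, 70 to 120 g, parked in the lane on the deck (this point 12.5 mm above the deck). Once the gate has sunk it shoots along the ejector's -x at up to about 0.5 m/s and, unless stopped, off the front edge.
- trap_spot (a point): Fixed point on the deck in the middle of the lane, 20 mm along the ejector's -x from the parked specimen's centre: a good place for the specimen's centre to be stopped. Its leading side is then 15 mm farther along -x, at x -35.
- key_top (a point): Centre of the top of the release key, a flat steel plate 38 x 38 mm beside the lane; moves with it. Ejector's x -38, y +62 mm. Its top is 20 mm above the deck when up and 11 mm when fully down: a finger at that level over the lane clears the rails and stands in the specimen's way.
- release_key (a joint): Travel of the release key in m: 0 up, 0.009 fully down; springs back. It takes 3 N to start and about 7 N fully down. The gate sinks with it and frees the specimen at about 0.005. If the key comes up while the specimen is over the gate, the gate lifts the specimen.
- spare_mount: Bystander, leave alone: spare resin mount, black disc 25 mm across, 18 mm high; origin at its underside
- loupe: Bystander, leave alone: black magnifier, a stepped round body 42 mm across, 42 mm high; origin at its underside
- dropper: Bystander, leave alone: small amber bottle with a black cap, 36 mm across, 85 mm high; origin at its underside
- slide_box: Bystander, leave alone: grey box 80 x 34 x 30 mm; origin at its underside
- test_block: Bystander, leave alone: flat steel disc 60 mm across, 12 mm high; origin at its underside
- objective: Bystander, leave alone: steel microscope objective, 32 mm across, 45 mm high; origin at its underside
- driver: Bystander, leave alone: black-handled screwdriver lying flat, about 0.2 m long
- specimen: The whole specimen (see specimen_center), its origin at the centre of its underside, z up
There are look-alikes about, which are no part of the job. What is shaped like the ejector but pink or red is not meant.

How it is judged (in metres and radians):
At the end, for the whole second after the job is handed in: The release key is held at least 5 mm down by the fingers (over 1 N), and the specimen stands upright (within 0.2 rad) and still (under 20 mm/s) on the deck, its centre 6 to 45 mm in front of its parking place, pressed against a finger with more than 0.3 N (value of joint release_key above 0.005 m and contact force between the fingers and release_key above 1 N and contact force between the fingers and specimen above 0.3 N and x of specimen_center in the frame of ejector between -0.045 and -0.006 m and z of specimen_center in the frame of ejector between 0.038 and 0.047 m and angle between specimen_center's own z axis and vertical below 0.2 rad and linear speed of specimen below 0.02 m/s); the arm keeps its last pose, push and grip.
It fails at once if the specimen slid over the front edge of the deck (centre more than 45 mm from its parking place) (x of specimen_center in the frame of ejector below -0.045 m).
It fails at once if the specimen was lifted (more than 8 mm above the deck) or tipped (more than 0.5 rad) (z of specimen_center in the frame of ejector above 0.0505 m or angle between specimen_center's own z axis and vertical above 0.5 rad).
It fails at once if the specimen was forced out of its parking place while the key was up (x of specimen_center in the frame of ejector below -0.006 m and value of joint release_key below 0.003 m).
It fails at once if a bystander was moved more than 25 mm (distance of any of spare_mount, loupe, dropper, slide_box, test_block, objective, driver from where it was at the start of the episode above 0.025 m).
It also fails if it takes over 40 s, if anything falls off the work surface, if the arm or the gripper's body presses on something with over 40 N, if the wrist force passes 120 N, or if a joint passes its speed limit or range.

### The arm

A 6-joint arm with a two-finger parallel gripper is mounted at the origin on the work surface. World frame = base frame: x ahead of the robot, y to its left, z up, the work surface at z = 0. Lengths are in m, angles in degrees, forces in N, time in s.
With the tool pointing down it reaches from about 0.3 to 0.75 m from the base axis. Payload 8.5 kg.
Tool frame: the origin (TCP) lies between the finger pads; the fingertips stand 8 mm ahead of it and the grasp point (between the pads) lies 11 mm behind it; y points along the fingers, z is the direction in which the jaws open and shut, and the axes are right-handed (so a half turn about y gives the same grasp; the last joint's range is limited). The gripper opens to 85 mm and grips with 20 to 120 N. Pads are 22 mm wide; open, the fingers measure 114 mm over their backs; the gripper's body (76 mm by 85 mm) begins 54 mm behind the grasp point. The pads swing forward as they close: fully open they stand 13 mm farther back than shut.
Start: joints at [-79.83, 21.807, 74.336, -0, 83.858, -12.336], TCP at [0.211, -0.508, 0.239] pointing down, gripper open.
Joint ranges: [-178.18, 178.18], [-50.72, 133.34], [12.68, 142.11], [-81.47, 261.47], [9.98, 163.14], [-165.26, 165.26]. Speed limits (degrees/s): [136.94, 136.94, 180, 180, 180, 180].

### API

Orientations are given as a 3x3 rotation matrix whose columns are the frame's x, y, z axes.
In Python, from rig import env, get_image gives the robot as it stands.
- The arm moves only by the tool move_arm, never from a script. Its argument "targets" is one flat list of numbers, 6 for each row, row after row: the shift along the tool's x, y, z in mm, then the turn, a rotation vector about the tool's x, y, z in rad. A call has exactly 5 rows; each row shifts and turns the commanded pose from where the row before left it, along the tool's axes as they then stand; what a row does not reach is not made up. A row lasts 1/8 s, in which the tool goes at most 62.5 mm and 10.7 degrees, less where a joint would pass 70% of its speed; a pose out of reach is approached as far as the arm can. A call is refused whole if a number of a shift passes 62.5 or a number of a turn 0.188, either way. A call with a gripper value outside its range is refused whole. "hand" is the opening, from -1 (shut) to 1 (fully open), so that 0 is half open, set as the call begins (left out, the last holds). The fingers move at their own pace and stop on an object; "squeeze" is the grip in N (left out, the last holds). Time passes only in rows, so rows that do not move let the fingers close, or fill a call up. It gives the time, the measured TCP pose, the force and the opening at its end, in the units of the state.
- env.observe(): the state, without advancing time (a new reading comes with each control period).
- get_image(name): name is "side" or "top"; returns a dict with "pixels" (480x640x3 uint8, red, green, blue), "z_map" (480x640 float32, m along the optical axis (not along the pixel's ray), 0 where there is no reading), "intrinsics" (3x3 intrinsics, pixels), "R" (3x3) and "t" (3): a world point X has camera coordinates R X + t. Camera axes: x right, y down, z forward; pixel columns grow to the right and rows downward; lengths in m; the calibration is good to about 2 mm. A picture is of the moment at which its call begins.
- env.close_job(): hands the job in, once; it reports no verdict.
The state is a dict: "time_s": time; "q": joint angles; "qvel": joint speeds; "joint_efforts": joint torques, N m; "position": TCP position; "tool_rot": TCP orientation; "ft_force": force on the tool from outside, world axes, zero at the start; "wrist_torque": the same for the moment, N m; "grip_width": finger opening in m.
Only numpy, scipy, OpenCV 4.12 (cv2) and the standard library are available. Lean on these libraries where they do the work, as an engineer would, in place of code of your own. Each camera call takes 0.05 s, during which the arm holds its last target.

## Working session

There is one attempt and no reset: what is moved stays moved. The work goes in short steps, Python scripts to look and compute and a tool call to move; the robot and the scene stay as the last step left them, time stands still between calls to the robot, and variables do not carry over. Pictures are saved under pics/ and viewed, and the job is handed in when it is done.

Besides the shell and the picture viewer there is one more tool, called after ">>>" as name(argument=value, ...) on one line, values as JSON. move_arm: Moves the arm, as the interface text tells. Its arguments: {"type":"object","properties":{"targets":{"type":"array"},"hand":{"type":"number"},"squeeze":{"type":"number"}},"required":["targets"]}

```bash
mkdir -p pics; ls; python3 - <<'E'
from rig import env,get_image
import cv2,numpy as np
for n in("top","side"):
    d=get_image(n); cv2.imwrite(f"pics/{n}0.png",d["pixels"][:,:,::-1]); np.savez(f"{n}0.npz",**d)
    print(n,d["intrinsics"],d["R"],d["t"])
print(env.observe())
E
```

```text
pics
top [[559.48291071   0.         316.09835208]
 [  0.         559.48291071 240.03682052]
 [  0.           0.           1.        ]] [[ 0.02363928 -0.99967673  0.009361  ]
 [-0.99059093 -0.02468494 -0.13461154]
 [ 0.1347991  -0.0060908  -0.99085423]] [-0.01374976  0.50189508  1.27308599]
side [[486.14153522   0.         319.5303548 ]
 [  0.         486.14153522 233.95957044]
 [  0.           0.           1.        ]] [[-0.99475007 -0.10209191  0.00703794]
 [-0.07212278  0.65062642 -0.75596532]
 [ 0.07259887 -0.75250415 -0.65457383]] [0.49099715 0.08179862 1.32828076]
{'time_s': 0.1, 'q': array([-7.98280778e+01,  2.18361767e+01,  7.43801859e+01,  1.53266903e-03,
        8.38585457e+01, -1.23361343e+01]), 'qvel': array([ 0.06961139, -0.04123502, -0.13844389,  0.03003775, -0.04427788,
       -0.03619001]), 'joint_efforts': array([ 2.58225264e-03, -4.49221945e+01, -2.31657082e+01, -1.80774255e-04,
        3.66231281e-03, -2.55859095e-05]), 'position': array([ 0.21050128, -0.50784153,  0.23878377]), 'tool_rot': array([[-9.23826847e-01, -2.04710859e-04,  3.82810548e-01],
       [-3.82810481e-01,  1.29154444e-03, -9.23825994e-01],
       [-3.05299622e-04, -9.99999145e-01, -1.27152889e-03]]), 'ft_force': array([-0.3377694 ,  0.11465464,  0.03200561]), 'wrist_torque': array([ 0.05286488,  0.01632774, -0.01350801]), 'grip_width': 0.08533181860147204}
```

View pics/top0.png

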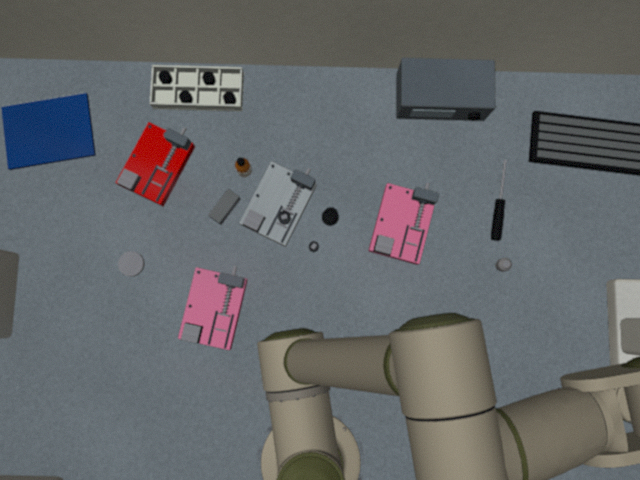

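View pics/side0.png

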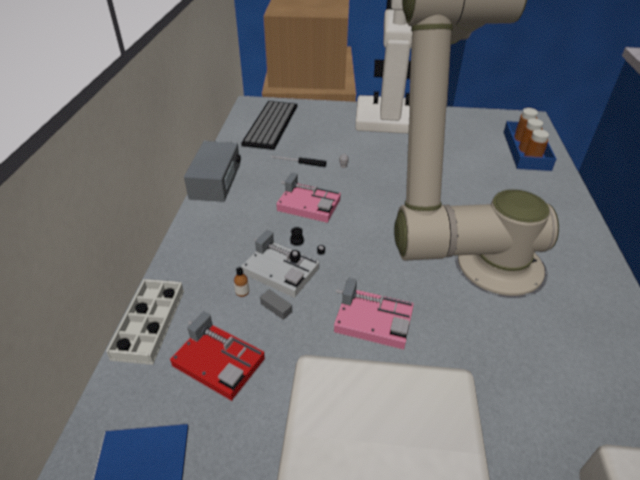

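Candidates in the top image are aluminium at (278,203), pink at (404,223) and (213,308), and red at (155,163). Only the aluminium one is uncoloured and holds a black specimen, so I'll confirm it with an enlarged crop.

```bash
cat > h.py <<'E'
import numpy as np,cv2
def load(n): return dict(np.load(n))
def px2w(d,u,v,z=None,h=None):
    K,R,t=d["intrinsics"],d["R"],d["t"]
    r=np.linalg.inv(K)@np.array([u,v,1.])
    if h is not None:
        o=-R.T@t; w=R.T@r; return o+w*(h-o[2])/w[2]
    if z is None: z=d["z_map"][int(round(v)),int(round(u))]
    return R.T@(r*z-t)
def w2px(d,X):
    c=d["R"]@np.asarray(X).T+d["t"][:,None]; p=d["intrinsics"]@c; return (p[:2]/p[2]).T
E
python3 - <<'E'
from h import *
a=load("top0.npz")["pixels"][150:255,225:355,::-1]; b=load("side0.npz")["pixels"][220:305,225:335,::-1]
cv2.imwrite("pics/c_top.png",cv2.resize(a,None,fx=6,fy=5.7,interpolation=cv2.INTER_CUBIC)[:600,:800])
cv2.imwrite("pics/c_top.png",cv2.resize(a,None,fx=5.5,fy=5.5,interpolation=cv2.INTER_CUBIC))
cv2.imwrite("pics/c_side.png",cv2.resize(b,None,fx=7,fy=7,interpolation=cv2.INTER_CUBIC))
E
```

```text
(no output)
```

View pics/c_top.png

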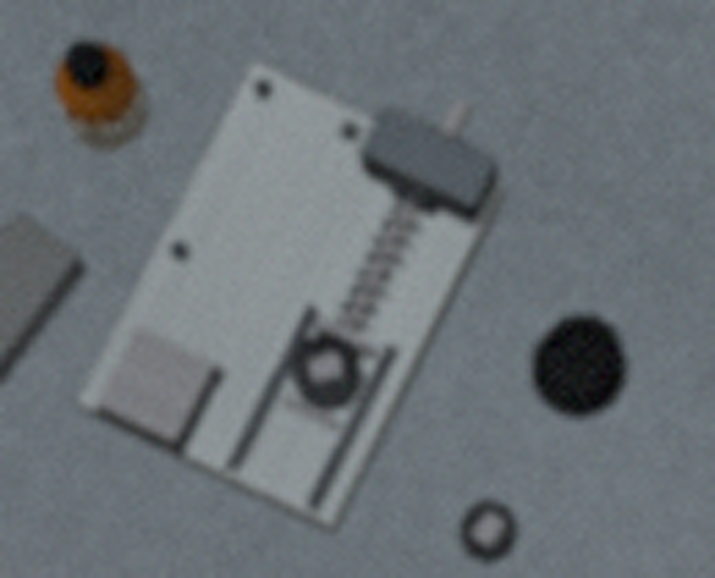

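View pics/c_side.png

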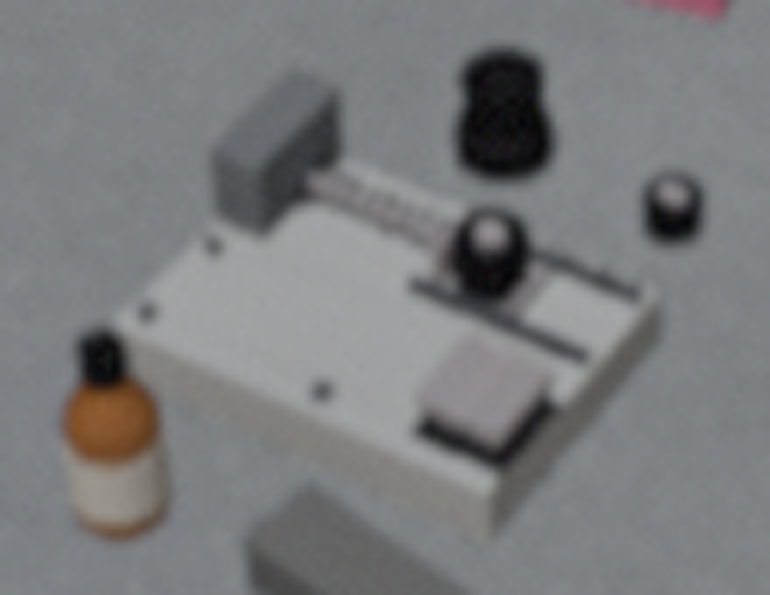

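```bash
cat > fit.py <<'E'
from h import *
from scipy.optimize import least_squares
T=load("top0.npz");S=load("side0.npz")
tp=lambda x,y:((x+.5)/5.5-.5+225,(y+.5)/5.5-.5+150)
sp=lambda x,y:((x+.5)/7-.5+225,(y+.5)/7-.5+220)
# (cam,pix,ejector mm)
obs=[("T",tp(332,524),(-58,-30,30)),("T",tp(256,68),(110,92,30)),("T",tp(85,400),(-58,92,30)),
("T",tp(138,331),(-19,81,50)),("T",tp(216,371),(-19,43,50)),("T",tp(325,368),(0,0,55)),
("S",sp(120,322),(110,92,30)),("S",sp(490,487),(-58,92,30)),("S",sp(657,297),(-58,-30,30)),("S",sp(490,233),(0,0,55)),
("S",sp(420,396),(-19,81,50)),("S",sp(497,440),(-57,81,50)),("S",sp(553,375),(-57,43,50)),("S",sp(480,338),(-19,43,50))]
def W(p,e):
    x,y,a=p;e=np.array(e)/1000;c,s=np.cos(a),np.sin(a)
    return np.array([x+c*e[0]-s*e[1],y+s*e[0]+c*e[1],e[2]])
def res(p,which="TS"):
    return np.concatenate([w2px(T if c=="T" else S,W(p,e)[None])[0]-np.array(q) for c,q,e in obs if c in which])
if __name__=="__main__":
    x0=px2w(T,*tp(325,370),h=.055)
    print(x0)
    for w in("TS","T","S"):
        for a in (0.,-.6,.6):
            r=least_squares(lambda p:res(p,w),[x0[0],x0[1],a]); print(w,r.x,r.cost)
        print(np.round(r.fun.reshape(-1,2),1).tolist())
    for d,uv in ((T,tp(325,370)),(T,tp(160,385)),(T,tp(250,350)),(S,sp(490,233)),(S,sp(485,390))): print(px2w(d,*uv))
E
python3 fit.py
```

```text
[0.55136735 0.0747084  0.055     ]
TS [ 0.5513924   0.07449096 -0.43843134] 11.20809958295203
TS [ 0.5513924   0.07449096 -0.43843144] 11.208099582988579
TS [ 0.55139241  0.07449096 -0.43843123] 11.208099583021976
[[-0.5, 1.4], [-0.4, -0.8], [-1.9, 0.9], [-0.6, -0.7], [-0.2, -0.8], [0.1, 0.4], [-0.9, -0.5], [-0.2, 0.6], [1.2, -1.3], [0.3, -0.3], [-1.0, -0.6], [0.7, -1.1], [0.9, -1.2], [-1.2, -1.4]]
T [ 0.55181106  0.07308896 -0.43308046] 3.3746099383878128
T [ 0.55181106  0.07308896 -0.43308055] 3.374609938407682
T [ 0.55181106  0.07308896 -0.43308046] 3.3746099383875823
[[0.3, 1.2], [-0.1, -0.9], [-1.2, 1.0], [-0.1, -0.7], [0.4, -0.8], [0.7, 0.2]]
S [ 0.55073211  0.07686679 -0.44352229] 4.924585822190039
S [ 0.5507321   0.07686679 -0.44352232] 4.924585822188572
S [ 0.5507321   0.07686679 -0.44352231] 4.9245858221882415
[[-0.9, -0.0], [-0.2, 1.4], [1.4, -0.6], [0.4, 0.4], [-1.0, 0.1], [0.7, -0.4], [0.9, -0.4], [-1.2, -0.7]]
[0.55166118 0.07479742 0.05333967]
[0.54389189 0.1440883  0.05113612]
[0.56330781 0.10827945 0.03199434]
[0.55183388 0.07687595 0.05622579]
[0.54316936 0.15185448 0.04979288]
```

```bash
cat > plan.py <<'E'
import numpy as np,sys
from scipy.spatial.transform import Rotation as Ro
from rig import env
P=np.array([0.5514,0.0745]);A=-0.4384
c,s=np.cos(A),np.sin(A)
Rt=np.array([[c,0,-s],[s,0,c],[0,-1,0]])
def goal(ex,ey,z): return np.array([P[0]+c*ex-s*ey,P[1]+s*ex+c*ey,z])
def ej(p): d=p[:2]-P; return np.array([c*d[0]+s*d[1],-s*d[0]+c*d[1],p[2]])*1000
def plan(g,n):
    o=env.observe();p=np.array(o["position"]);R=np.array(o["tool_rot"])
    rv=Ro.from_matrix(R.T@Rt).as_rotvec(); 
    if rv[1]>0 and np.linalg.norm(rv)>1.0: rv*=1-2*np.pi/np.linalg.norm(rv)
    st=(g-p)/n
    for i in range(n):
        Ri=R@Ro.from_rotvec(rv*i/n).as_matrix()
        print(np.round(Ri.T@st*1000,1).tolist()+np.round(rv/n,4).tolist())
def stat():
    o=env.observe();R=np.array(o["tool_rot"]);print(round(o["time_s"],2),"ej mm",np.round(ej(np.array(o["position"])),1),"roterr",np.round(Ro.from_matrix(R.T@Rt).as_rotvec(),4),"F",np.round(o["ft_force"],2),"w",o["grip_width"],np.round(o["q"],1))
E
python3 -c "
from plan import *
plan(goal(-.04,.031,.2),15);stat()"
```

```text
[-35.6, 2.6, -30.5, 0.0, -0.154, -0.0001]
[-39.8, 2.6, -24.7, 0.0, -0.154, -0.0001]
[-43.2, 2.6, -18.3, 0.0, -0.154, -0.0001]
[-45.5, 2.6, -11.5, 0.0, -0.154, -0.0001]
[-46.7, 2.6, -4.3, 0.0, -0.154, -0.0001]
[-46.8, 2.6, 2.9, 0.0, -0.154, -0.0001]
[-45.8, 2.6, 10.0, 0.0, -0.154, -0.0001]
[-43.7, 2.6, 16.9, 0.0, -0.154, -0.0001]
[-40.6, 2.6, 23.4, 0.0, -0.154, -0.0001]
[-36.5, 2.6, 29.4, 0.0, -0.154, -0.0001]
[-31.6, 2.6, 34.6, 0.0, -0.154, -0.0001]
[-25.9, 2.6, 39.1, 0.0, -0.154, -0.0001]
[-19.6, 2.6, 42.6, 0.0, -0.154, -0.0001]
[-12.8, 2.6, 45.1, 0.0, -0.154, -0.0001]
[-5.8, 2.6, 46.5, 0.0, -0.154, -0.0001]
0.1 ej mm [ -61.5 -672.   238.8] roterr [ 3.0000e-04 -2.3104e+00 -1.6000e-03] F [-0.34  0.11  0.03] w 0.08533181860147204 [-79.8  21.8  74.4   0.   83.9 -12.3]
```

>>> move_arm(targets=[-36, 2.5, -30, 0, -0.154, 0, -40, 2.5, -25, 0, -0.154, 0, -43, 2.5, -18, 0, -0.154, 0, -45.5, 2.5, -11.5, 0, -0.154, 0, -46.5, 2.5, -4, 0, -0.154, 0], hand=0.18, squeeze=60)

```text
time_s: 0.72
position: [0.3177, -0.2981, 0.2266]
tool_rot: [[-0.392, -0.0, 0.92], [-0.92, 0.0, -0.392], [-0.0, -1.0, -0.0]]
ft_force: [0.7, -0.1, 0.6]
grip_width: 0.0503
```

>>> move_arm(targets=[-47, 2.5, 3, 0, -0.154, 0, -46, 2.5, 10, 0, -0.154, 0, -43.5, 2.5, 17, 0, -0.154, 0, -40.5, 2.5, 23.5, 0, -0.154, 0, -36.5, 2.5, 29.5, 0, -0.154, 0])

```text
time_s: 1.35
position: [0.4242, -0.089, 0.2142]
tool_rot: [[0.359, -0.0, 0.933], [-0.933, 0.0, 0.359], [-0.0, -1.0, -0.0]]
ft_force: [0.9, -0.1, 0.1]
grip_width: 0.0504
```

```bash
python3 -c "
from plan import *
stat();plan(goal(-.04,.031,.2),6)"
```

```text
1.35 ej mm [ -45.7 -202.1  214.2] roterr [ 1.000e-04 -7.654e-01 -2.000e-04] F [ 0.86 -0.09  0.07] w 0.05036804957353925 [-27.6  11.5  94.   -0.   74.5 -48.6]
[-26.2, 2.4, 28.7, 0.0, -0.1276, -0.0]
[-22.4, 2.4, 31.8, 0.0, -0.1276, -0.0]
[-18.1, 2.4, 34.4, 0.0, -0.1276, -0.0]
[-13.6, 2.4, 36.4, 0.0, -0.1276, -0.0]
[-8.9, 2.4, 37.8, 0.0, -0.1276, -0.0]
[-4.0, 2.4, 38.7, 0.0, -0.1276, -0.0]
```

>>> move_arm(targets=[-31, 3, 35, 0, -0.153, 0, -26, 3, 39, 0, -0.153, 0, -19.5, 3, 42.5, 0, -0.153, 0, -13, 3, 45, 0, -0.153, 0, -6, 3, 46.5, 0, -0.153, 0])

```text
time_s: 1.98
position: [0.5307, 0.1195, 0.1989]
tool_rot: [[0.905, -0.001, 0.425], [-0.425, -0.0, 0.905], [-0.001, -1.0, -0.0]]
ft_force: [0.6, -0.3, -0.1]
grip_width: 0.0507
```

```bash
python3 -c "
from plan import *
stat();plan(goal(-.04,.031,.12),5)"
```

```text
1.98 ej mm [-37.8  31.9 198.9] roterr [ 0.0003 -0.0002 -0.0006] F [ 0.62 -0.34 -0.07] w 0.05072814795245077 [  0.2  23.1  79.3  -0.   77.7 -64.7]
[-0.4, 15.8, -0.2, 0.0001, -0.0, -0.0001]
[-0.4, 15.8, -0.2, 0.0001, -0.0, -0.0001]
[-0.4, 15.8, -0.2, 0.0001, -0.0, -0.0001]
[-0.4, 15.8, -0.2, 0.0001, -0.0, -0.0001]
[-0.4, 15.8, -0.2, 0.0001, -0.0, -0.0001]
```

Descend well clear (TCP to about 0.09), then look.

>>> move_arm(targets=[-0.5, 22, -0.2, 0, 0, 0, -0.5, 22, -0.2, 0, 0, 0, -0.5, 22, -0.2, 0, 0, 0, -0.5, 22, -0.2, 0, 0, 0, -0.2, 20, -0.2, 0, 0, 0])

```text
time_s: 2.6
position: [0.5276, 0.118, 0.0903]
tool_rot: [[0.903, -0.001, 0.429], [-0.429, -0.0, 0.903], [-0.001, -1.0, -0.0]]
ft_force: [-0.1, -0.6, -0.4]
grip_width: 0.0503
```

```bash
python3 - <<'E'
from rig import get_image
from h import *
from plan import *
stat()
for n,(v0,v1,u0,u1),f in(("top",(140,260,200,360),5),("side",(180,300,230,350),5)):
    d=get_image(n); np.savez(f"{n}1.npz",**d); cv2.imwrite(f"pics/{n}1.png",cv2.resize(d["pixels"][v0:v1,u0:u1,::-1],None,fx=f,fy=f,interpolation=cv2.INTER_CUBIC))
E
```

```text
2.6 ej mm [-40.1  29.3  90.3] roterr [ 0.0005 -0.0053 -0.0009] F [-0.13 -0.64 -0.45] w 0.05030414863359901 [  0.1  29.8  88.3  -0.   61.9 -64.5]
```

View pics/side1.png

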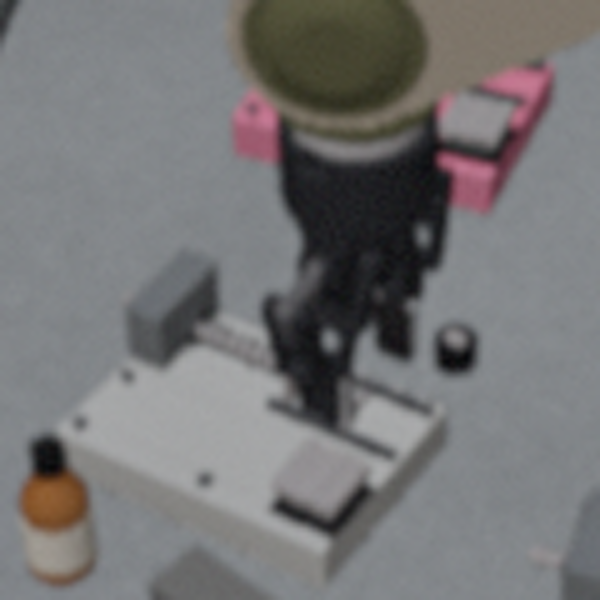

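View pics/top1.png

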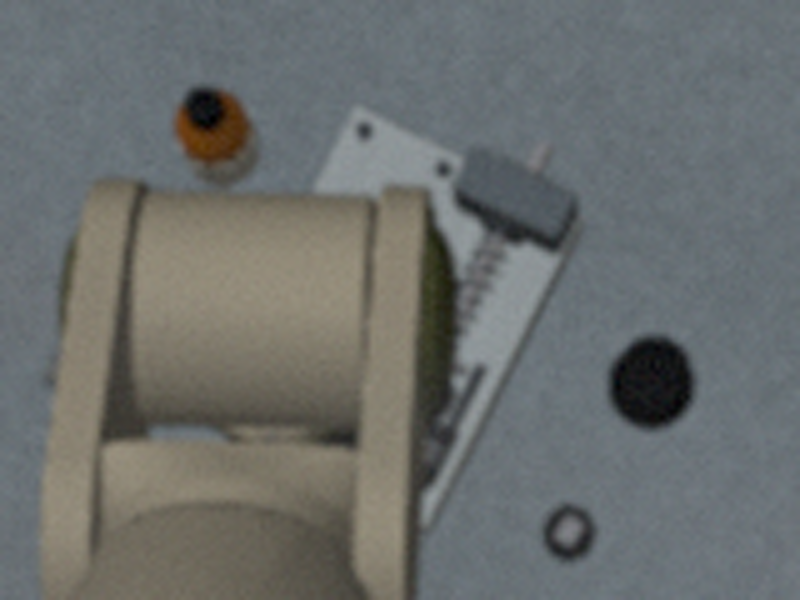

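```bash
python3 - <<'E'
from h import *
from plan import goal,ej
d=load("side1.npz")
u0,v0,f=230,180,5
im=cv2.resize(d["pixels"][180:300,230:350,::-1],None,fx=f,fy=f,interpolation=cv2.INTER_CUBIC)
def dot(e,col):
    p=w2px(d,goal(*e)[None])[0]; x,y=((p-[u0,v0]+.5)*f-.5); cv2.circle(im,(int(x),int(y)),2,col,-1)
X,Y=-40.1e-3,29.3e-3
for z,col in((.082,(0,0,255)),(.088,(0,255,255))):
  for yy in(25e-3,39.5e-3,-25e-3,-39.5e-3):
    for xx in(-.011,.011): dot((X+xx,Y+yy,z),col)
for e in((-.019,.043,.05),(-.057,.043,.05),(-.057,.081,.05),(-.019,.081,.05),(-.058,-.03,.03),(-.058,.092,.03),(-.055,.0165,.036),(.023,.0165,.036),(-.055,-.0165,.036),(.11,.092,.03)): dot(e,(0,255,0))
cv2.imwrite("pics/ov1.png",im)
for x,y in((320,410),(325,380),(310,405),(335,400),(395,345),(405,350),(325,480)):
    u,v=(x+.5)/f-.5+u0,(y+.5)/f-.5+v0; print(x,y,np.round(ej(px2w(d,u,v)),1))
E
```

```text
320 410 [-38.5  62.8  93.7]
325 380 [-54.4  80.6 136.1]
310 405 [-530.4  769.6  927.8]
335 400 [-49.   64.7 107.3]
395 345 [-44.8   3.2  93.3]
405 350 [-51.    3.6  93.1]
325 480 [-43.   67.3  50.8]
```

View pics/ov1.png

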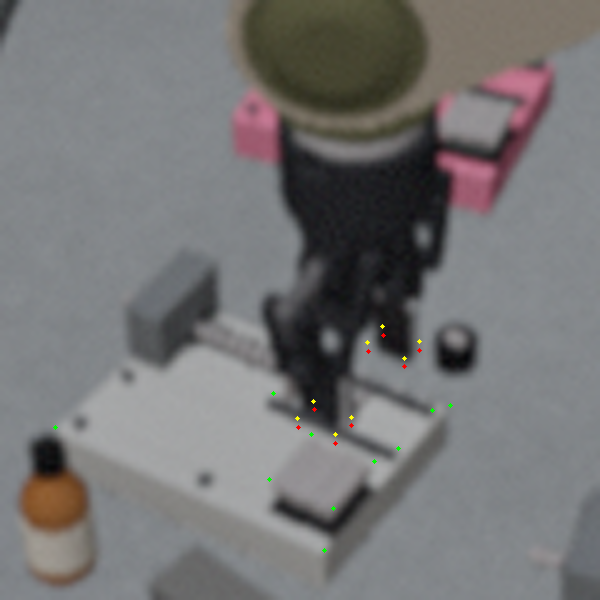

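```bash
python3 - <<'E'
from h import *
from plan import ej
d=load("side1.npz")
z=d["z_map"];pts=[]
for v in range(235,270):
    for u in range(280,318):
        if z[v,u]>0:
            p=ej(px2w(d,u,v)); 
            if 75<p[2]<112 and -70<p[0]<-10 and -20<p[1]<90: pts.append((v,u,*np.round(p).astype(int)))
for p in pts: print(*p,end=" | ")
b=d["pixels"][222:275,278:322,::-1]; b=cv2.convertScaleAbs(b,alpha=2.2,beta=0)
cv2.imwrite("pics/z1.png",cv2.resize(b,None,fx=11,fy=11,interpolation=cv2.INTER_CUBIC))
E
```

```text
241 305 -33 1 112 | 242 305 -34 3 111 | 242 307 -39 1 111 | 242 308 -41 0 112 | 242 313 -49 -11 107 | 243 305 -33 2 106 | 243 306 -36 1 106 | 243 307 -39 1 108 | 243 308 -42 1 109 | 243 313 -49 -12 103 | 244 305 -33 1 102 | 244 306 -35 0 101 | 244 307 -41 4 107 | 244 308 -43 3 108 | 244 309 -46 3 109 | 244 310 -49 3 110 | 244 311 -50 0 109 | 244 313 -51 -7 104 | 245 305 -32 0 97 | 245 306 -36 1 100 | 245 307 -39 2 102 | 245 308 -42 2 103 | 245 309 -46 3 106 | 245 310 -49 3 108 | 245 311 -53 4 110 | 245 312 -53 -1 106 | 245 313 -47 -14 93 | 246 305 -34 3 97 | 246 306 -36 1 97 | 246 307 -40 3 99 | 246 308 -44 5 103 | 246 309 -45 1 101 | 246 310 -48 1 102 | 246 311 -51 1 104 | 246 312 -53 0 104 | 247 305 -32 1 91 | 247 306 -36 2 93 | 247 307 -38 0 93 | 247 308 -43 3 98 | 247 309 -43 -1 94 | 247 310 -48 2 100 | 247 311 -51 1 100 | 247 312 -52 -1 99 | 248 305 -32 1 87 | 248 306 -35 0 88 | 248 307 -39 2 91 | 248 308 -43 3 94 | 248 309 -48 6 99 | 248 310 -48 1 95 | 248 311 -51 2 97 | 248 312 -53 0 97 | 249 305 -33 2 85 | 249 306 -36 1 86 | 249 307 -39 2 88 | 249 308 -42 1 89 | 249 309 -46 3
[... 786 characters left out ...]
-48 66 107 | 260 297 -50 65 107 | 260 298 -49 59 101 | 260 299 -52 60 103 | 260 300 -52 55 99 | 261 293 -38 64 96 | 261 294 -40 63 96 | 261 295 -46 67 103 | 261 296 -49 67 104 | 261 297 -49 63 101 | 261 298 -49 59 98 | 261 299 -53 61 101 | 261 300 -52 55 96 | 262 292 -36 66 94 | 262 293 -39 67 96 | 262 294 -40 63 93 | 262 295 -44 65 97 | 262 296 -49 68 101 | 262 297 -49 63 98 | 262 298 -48 58 93 | 262 299 -51 58 95 | 262 300 -53 57 94 | 263 294 -40 63 90 | 263 295 -47 69 98 | 263 296 -47 66 96 | 263 297 -49 64 95 | 263 298 -50 61 93 | 263 299 -51 59 92 | 263 300 -54 57 92 | 264 296 -45 62 87 | 264 297 -50 66 94 | 264 298 -48 59 87 | 264 299 -51 57 87 | 265 298 -49 59 84 | 265 299 -51 58 84 |
```

View pics/z1.png

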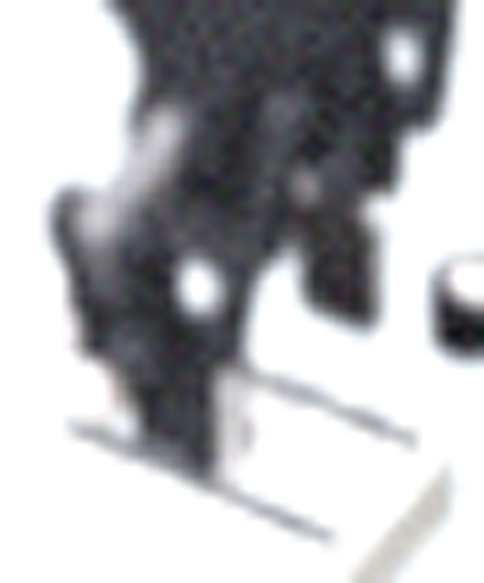

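>>> move_arm(targets=[1, 6, 1.5, 0, -0.005, 0, 1, 6, 1.5, 0, 0, 0, 0, 6, 0, 0, 0, 0, 0, 5, 0, 0, 0, 0, 0, 4, 0, 0, 0, 0])

```text
time_s: 3.32
position: [0.531, 0.1198, 0.064]
tool_rot: [[0.905, -0.0, 0.425], [-0.425, 0.0, 0.905], [-0.0, -1.0, -0.0]]
ft_force: [-0.1, -0.5, -0.8]
grip_width: 0.0504
```

```bash
python3 - <<'E'
from rig import get_image
from h import *
from plan import *
stat()
d=get_image("side"); np.savez("side2.npz",**d)
b=cv2.convertScaleAbs(d["pixels"][222:287,268:328,::-1],alpha=1.6,beta=0)
cv2.imwrite("pics/z2.png",cv2.resize(b,None,fx=9,fy=9,interpolation=cv2.INTER_CUBIC))
z=d["z_map"]
P=np.array([ej(px2w(d,u,v)) for v in range(240,280) for u in range(280,318) if z[v,u]>0])
for nm,lo,hi in(("lane",-15,12),("key",45,75)):
    m=P[(P[:,1]>lo)&(P[:,1]<hi)&(P[:,2]>60)&(P[:,2]<80)&(P[:,0]<-20)&(P[:,0]>-65)]
    print(nm,len(m),np.percentile(m,[2,25,50,75,98],axis=0).round(1).tolist())
E
```

```text
3.33 ej mm [-37.8  32.4  64. ] roterr [ 0.     -0.0004 -0.0001] F [-0.1  -0.46 -0.78] w 0.05036703012757242 [  0.3  32.2  89.3   0.   58.5 -64.6]
lane 48 [[-50.9, -2.6, 60.9], [-47.4, 5.1, 66.2], [-40.9, 6.2, 70.7], [-35.0, 6.7, 75.1], [-29.7, 8.4, 79.2]]
key 36 [[-50.8, 56.6, 63.4], [-48.1, 62.2, 70.3], [-46.0, 64.6, 73.4], [-39.8, 68.9, 75.2], [-31.4, 71.0, 78.3]]
```

View pics/z2.png

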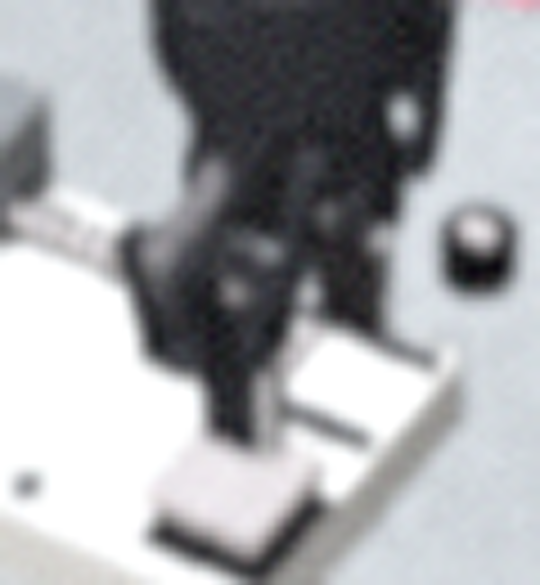

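>>> move_arm(targets=[0, 1.5, 0, 0, 0, 0, 0, 1.5, 0, 0, 0, 0, 0, 1, 0, 0, 0, 0, 0, 1, 0, 0, 0, 0, 0, 1, 0, 0, 0, 0])

```text
time_s: 4.0
position: [0.531, 0.1198, 0.0583]
tool_rot: [[0.905, 0.0, 0.425], [-0.425, 0.0, 0.905], [0.0, -1.0, 0.0]]
ft_force: [0.2, -0.6, 0.3]
grip_width: 0.0502
```

>>> move_arm(targets=[0, 0.5, 0, 0, 0, 0, 0, 0.5, 0, 0, 0, 0, 0, 0.5, 0, 0, 0, 0, 0, 0.5, 0, 0, 0, 0, 0, 0, 0, 0, 0, 0])

```text
time_s: 4.62
position: [0.531, 0.1198, 0.0563]
tool_rot: [[0.905, -0.0, 0.425], [-0.425, -0.0, 0.905], [-0.0, -1.0, -0.0]]
ft_force: [-0.9, 0.5, 0.1]
grip_width: 0.05
```

>>> move_arm(targets=[0, 0.5, 0, 0, 0, 0, 0, 0.5, 0, 0, 0, 0, 0, 0.5, 0, 0, 0, 0, 0, 0.5, 0, 0, 0, 0, 0, 0, 0, 0, 0, 0])

```text
time_s: 5.25
position: [0.531, 0.1199, 0.0546]
tool_rot: [[0.905, 0.0, 0.425], [-0.425, 0.0, 0.905], [0.0, -1.0, 0.0]]
ft_force: [-1.3, -0.0, 4.3]
grip_width: 0.0503
```

Contact at about TCP z 0.055, which matches the key top. Now I'll press through release.

>>> move_arm(targets=[0, 1.5, 0, 0, 0, 0, 0, 1.5, 0, 0, 0, 0, 0, 1.5, 0, 0, 0, 0, 0, 1.5, 0, 0, 0, 0, 0, 1.5, 0, 0, 0, 0])

```text
time_s: 5.88
position: [0.5309, 0.1199, 0.0472]
tool_rot: [[0.905, 0.0, 0.425], [-0.425, 0.0, 0.905], [-0.0, -1.0, 0.0]]
ft_force: [-4.7, -0.5, 10.6]
grip_width: 0.0503
```

```bash
python3 - <<'E'
from rig import get_image
from h import *
from plan import *
stat()
d=get_image("side"); np.savez("side3.npz",**d)
b=cv2.convertScaleAbs(d["pixels"][222:287,268:328,::-1],alpha=1.6,beta=0)
cv2.imwrite("pics/z3.png",cv2.resize(b,None,fx=9,fy=9,interpolation=cv2.INTER_CUBIC))
d=get_image("top"); np.savez("top3.npz",**d)
cv2.imwrite("pics/t3.png",cv2.resize(d["pixels"][160:260,240:340,::-1],None,fx=6,fy=6,interpolation=cv2.INTER_CUBIC))
E
```

```text
5.88 ej mm [-37.8  32.4  47.2] roterr [-0.0002 -0.0009 -0.    ] F [-4.68 -0.51 10.62] w 0.05029017108016919 [  0.3  33.6  90.2   0.   56.2 -64.6]
```

View pics/z3.png

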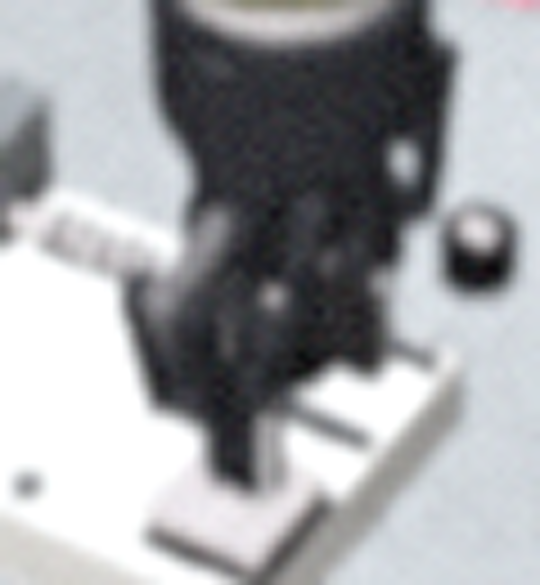

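View pics/t3.png

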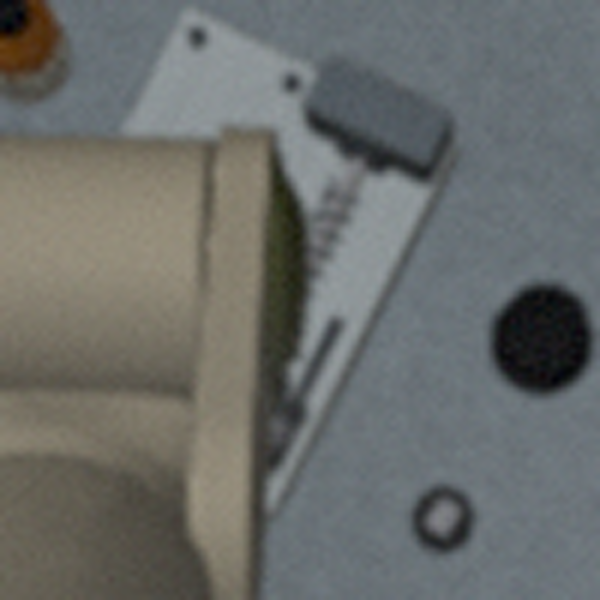

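>>> move_arm(targets=[0, 0, 0, 0, 0, 0, 0, 0, 0, 0, 0, 0, 0, 0, 0, 0, 0, 0, 0, 0, 0, 0, 0, 0, 0, 0, 0, 0, 0, 0])

```text
time_s: 6.6
position: [0.531, 0.1199, 0.0471]
tool_rot: [[0.905, 0.0, 0.425], [-0.425, 0.0, 0.905], [0.0, -1.0, 0.0]]
ft_force: [-3.0, 0.6, 7.2]
grip_width: 0.0504
```

>>> move_arm(targets=[0, 0, 0, 0, 0, 0, 0, 0, 0, 0, 0, 0, 0, 0, 0, 0, 0, 0, 0, 0, 0, 0, 0, 0, 0, 0, 0, 0, 0, 0])

```text
time_s: 7.22
position: [0.531, 0.1199, 0.0471]
tool_rot: [[0.905, 0.0, 0.425], [-0.425, 0.0, 0.905], [-0.0, -1.0, 0.0]]
ft_force: [-3.4, 0.0, 7.7]
grip_width: 0.0506
```

```bash
python3 - <<'E'
from rig import get_image
from h import *
from plan import *
stat()
for i in range(3):
    d=get_image("side"); stat()
z=d["z_map"]; z0=load("side0.npz")["z_map"]; d0=load("side0.npz")
Rg=[(v,u) for v in range(232,285) for u in range(270,318)]
def cloud(d): return np.array([ej(px2w(d,u,v)) for v,u in Rg if d["z_map"][v,u]>0])
for dd in(d0,d):
    P=cloud(dd); 
    k=P[(P[:,0]>-54)&(P[:,0]<-22)&(P[:,1]>60)&(P[:,1]<79)&(P[:,2]<56)]; k2=k[(k[:,1]>71)]
    print("key z",len(k2),np.median(k2[:,2]),"deck",np.median(P[(P[:,1]>50)&(P[:,0]>-10)&(P[:,2]<50)][:,2]))
    s=P[(abs(P[:,1])<17)&(P[:,2]>38)&(P[:,2]<60)&(P[:,0]<20)]; print("lane pts",len(s),s[:60].round(0).astype(int).tolist() if dd is d else np.median(s,0))
E
```

```text
7.22 ej mm [-37.8  32.4  47.1] roterr [-0.0002 -0.0009 -0.    ] F [-3.37  0.03  7.68] w 0.050563177903869876 [  0.3  33.6  90.2   0.   56.2 -64.6]
7.28 ej mm [-37.8  32.4  47.1] roterr [-0.0003 -0.0008  0.0001] F [-3.37  1.5   8.92] w 0.05048118744663283 [  0.3  33.6  90.2   0.   56.2 -64.6]
7.33 ej mm [-37.8  32.4  47.1] roterr [-0.0003 -0.0009  0.0001] F [-3.34  1.2   8.8 ] w 0.05050217701141589 [  0.3  33.6  90.2   0.   56.2 -64.6]
7.38 ej mm [-37.8  32.4  47.1] roterr [-0.0002 -0.0008  0.    ] F [-1.63 -0.09  8.46] w 0.050369313682970866 [  0.3  33.6  90.2   0.   56.2 -64.6]
key z 62 46.100317019282684 deck 29.940621157308684
lane pts 143 [-0.87798684  6.83277672 52.54404853]
key z 36 41.57826962702045 deck 29.969577435443426
lane pts 62 [[-1, 1, 55], [-7, 0, 53], [-10, 1, 56], [-29, 6, 58], [-31, 3, 57], [3, 6, 38], [-28, 8, 56], [-29, 6, 55], [-33, 7, 57], [-36, 7, 59], [-38, 5, 58], [-42, 3, 59], [-6, 14, 46], [-10, 15, 49], [-24, 8, 50], [-26, 6, 49], [-30, 7, 52], [-32, 5, 52], [-36, 7, 55], [-39, 6, 56], [-41, 5, 56], [-44, 6, 59], [-47, 5, 60], [-48, 2, 57], [-49, -1, 56], [-4, 11, 39], [-9, 14, 44], [-24, 12, 50], [-23, 7, 46], [-26, 6, 46], [-28, 4, 45], [-31, 5, 48], [-35, 5, 50], [-39, 8, 54], [-41, 5, 53], [-42, 2, 51], [-47, 5, 55], [-49, -1, 52], [-23, 12, 46], [-24, 8, 44], [-27, 8, 44], [-26, 2, 39], [-32, 5, 45], [-34, 5, 45], [-38, 6, 49], [-40, 4, 48], [-45, 7, 53], [-49, 8, 56], [-50, 6, 54], [-51, 2, 51], [-22, 10, 41], [-25, 9, 41], [-28, 4, 38], [-33, 2, 39], [-37, 4, 43], [-41, 6, 47], [-44, 6, 48], [-47, 5, 49], [-49, 3, 48], [-43, 9, 46]]
```

```bash
python3 - <<'E'
from rig import env
from plan import stat
print(env.close_job()); stat()
E
```

```text
the job is handed in; nothing more can be done
None
the job is handed in; nothing more can be done
```

I pressed the aluminium ejector's release key down with one finger. The other finger, already over the lane, caught the specimen as it came out. I handed the job in at about 7.4 s with both still held. The hand-in reports no verdict, so the result rests on my last checks:

- **Key:** the tool had gone down about 8 mm since touching the key. Depth from the side camera put the key top at 41.6 mm, where fully down is 41 mm. The upward force was steady at about 8 N, matching the roughly 7 N expected at full travel.
- **Specimen:** it pushed on the lane finger along the ejector's -x with roughly 3 N, matching the spring. One of the last readings was lower, about 1.5 N, but still above the 0.3 N needed. The arm pose did not change.
- **Position:** the finger stops the specimen about 15 mm in front of its parking place. This is less certain: the gripper hid most of the specimen, so it comes from the finger's position and a few depth points.
- **Disagreement:** depth and arm readings differed by about 2 mm in the finger's position, within the calibration error. I corrected for it before pressing.
- **Other things:** the dropper, loupe and objective looked unmoved in the last picture, and the arm worked only over the ejector. I did not recheck the rest.

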